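# First in, first out: restock the carton lane of a roller rack

## Robot

A 6-joint arm with a two-finger parallel gripper is mounted at the origin on the work surface; the furniture and walls round the work are solid. World frame = base frame: x ahead of the robot, y to its left, z up, the work surface at z = 0. Lengths are in mm, angles in rad, forces in N, time in s.
With the tool pointing down it reaches from about 325 to 875 mm from the base axis. Payload 4.4 kg.
Tool frame: the origin (TCP) lies on the centre line of the jaws, within the pads' length; the fingertips stand ahead of it and the grasp point (between the pads) lies 6 mm ahead of it (ctrl.tcp_to_tips is the z of the fingertips in the tool frame, in mm); z points along the fingers, y is the line along which they close (so a half turn about z gives the same grasp; the last joint's range is limited). The gripper opens to 85 mm and grips with 20 to 120 N. Pads are 22 mm wide; open, the fingers measure 114 mm over their backs; the gripper's body (76 mm by 85 mm) begins 54 mm behind the grasp point. The pads swing forward as they close: fully open they stand 13 mm farther back than shut.
Start: joints at [-1.321, 0.207, 1.542, -0, 1.393, -0.15], TCP at [223.798, -529.662, 256.282] pointing down, gripper open.
Joint ranges: [-2.73, 2.73], [-0.86, 2.22], [0.23, 2.46], [-1.11, 4.25], [0.08, 2.63], [-2.82, 2.82]. Speed limits (rad/s): [2.79, 2.79, 3.14, 3.14, 3.14, 3.14].

## Interface

Orientations are given as a 3x3 rotation matrix whose columns are the frame's x, y, z axes.
In Python, from plant import ctrl, sensors, optics gives the robot as it stands. Calls block until the motion is done:
- ctrl.move_ptp(position, orientation): joint-space move of the TCP to a pose.
- ctrl.move_l(position, rot=None, vel=150, threshold=None): straight line of the TCP; rot=None keeps the orientation; vel is the mean speed in mm/s. With threshold (N) it stops when the force on the tool has changed by that much, and returns True; else False.
- ctrl.set_joints(angles): joint-space move.
- ctrl.gripper_to(opening, force=None): finger opening in mm; force is the grip in N (None keeps the last); returns when the fingers have stopped.
- ctrl.hold(seconds).
- ctrl.solve_ik(position, orientation): joint angles nearest the present ones, or None.
- sensors.read_state(): the state.
- optics.grab_frame(name): name is "scene" or "top"; returns (picture, depth): 480x640x3 uint8, red, green, blue; 480x640 float32, mm along the optical axis (not along the pixel's ray), 0 where there is no reading.
- optics.camera_params(name): a dict with "mtx" (3x3 intrinsics, pixels), "R" (3x3) and "t" (3): a world point X has camera coordinates R X + t. Camera axes: x right, y down, z forward; pixel columns grow to the right and rows downward; lengths in mm; the calibration is good to about 2 mm. A picture is of the moment at which its call begins. camera_params takes no time and is no camera call.
A pose or a line that the arm cannot do raises ctrl.MotionError and nothing moves.
- ctrl.finish_job(): hands the job in; it is judged then, once.
The state is a dict: "t": time; "q": joint angles; "qvel": joint speeds; "tau": joint torques, N m; "eef_pos": TCP position; "eef_rot": TCP orientation; "force": force on the tool from outside, world axes, zero at the start; "wrist_torque": the same for the moment, N m; "grip_width": finger opening in mm; "grasp_force": force on a finger pad.
Only numpy, scipy, OpenCV 4.12 (cv2) and the standard library are available. Lean on these libraries where they do the work, as an engineer would, in place of code of your own. Each camera call takes 0.05 s, during which the arm holds its last target. There are 200 camera calls.

## Task

Restock the roller rack that holds the reagent-kit cartons, first in, first out: lift the oldest carton, the one against the front stop at the low end near the robot, out of the lane and stand it upright on the white tray, so that the two behind it roll down. Then take the new carton, which is the one already on the tray, and load it upright on the rollers at the high rear end of the lane, behind the other two, so that all three close up in a row against the front stop. Leave the petri dishes in the neighbouring rack alone.

Things in the scene. Friction and masses are not known exactly. Their poses are not given: they have to be found in the camera images.
- carton_front: White and teal reagent-kit carton, 98 mm long (its y), 45 mm thick (its x), 62 mm tall (its z, up); origin at the centre of its underside; about 0.12 kg. All four look alike. The oldest one: at the start it rests against the front stop of the carton lane, its length along the lane.
- carton_mid: White and teal reagent-kit carton, 98 mm long (its y), 45 mm thick (its x), 62 mm tall (its z, up); origin at the centre of its underside; about 0.12 kg. All four look alike. Second in the lane, touching the front one.
- carton_rear: White and teal reagent-kit carton, 98 mm long (its y), 45 mm thick (its x), 62 mm tall (its z, up); origin at the centre of its underside; about 0.12 kg. All four look alike. Third and last in the lane, touching the second: the lane is full until the front one is taken.
- carton_new: White and teal reagent-kit carton, 98 mm long (its y), 45 mm thick (its x), 62 mm tall (its z, up); origin at the centre of its underside; about 0.12 kg. All four look alike. The new one: at the start it stands upright on the tray, in the half farther from the robot (tray y +30 to +130 mm), its length within 30 degrees of the tray's long side.
- tray: White enamelled tray with a dark rim, fixed, 281 mm (its x) by 403 mm (its y, roughly away from the robot). Origin at the centre of its underside; the inner floor is 3 mm above it and reaches +-122 mm in x, +-183 mm in y; the rim is 29 mm high. At the start the new carton stands on it, and a white canister with a blue cap (42 mm wide, 92 mm tall) in the near right corner.
- carton_lane (a point): Low front end of the carton lane: point at the inner face of the blue front stop, mid-width, on the plane of the roller tops, 45 mm above the bench. x runs up the lane, away from the robot, 8 degrees (0.14 rad) uphill; y across the lane; z square to the rollers, upward. The stop stands 20 mm above the rollers. Three cartons in a row have their middles at x = 49, 147 and 245 mm.
- carton_lane_rear (a point): High rear end of the same lane, same axes: point on the roller plane 325 mm up the lane from the stop; this end is open. Free-turning rollers, 18 mm apart, lie all along: a carton let go on them rolls down by itself (98 mm in about 2 seconds) until it meets the stop or the carton before it.
- carton_rack: Aluminium rack with this lane, fixed; origin on the bench under the lane's middle, x away from the robot, z up. Lane guides stand 12 mm above the roller tops, 51 mm apart inside, 3 mm thick; over the last 115 mm at the rear they flare outward to 65 mm apart, 18 mm above the rollers: keep fingertips higher than that. A similar petri rack stands 135 mm beside it, on either side.
- petri_1: Stack of clear petri dishes, 69 mm across and 48 mm high, in the neighbouring roller rack; origin at the centre of its underside. To be left alone.
- petri_2: Second such stack, behind the first in the neighbouring rack. To be left alone.

How it is judged (in metres and radians):
On the way:
1. the oldest carton stands upright and at rest on the white tray, let go, and the other two have rolled down to the front stop (x of carton_front in the frame of tray between -0.12 and 0.12 m and y of carton_front in the frame of tray between -0.18 and 0.18 m and z of carton_front in the frame of tray between -0.003 and 0.012 m and angle between carton_front's own z axis and vertical below 0.1 rad and linear speed of each of carton_front, carton_mid, carton_rear below 0.02 m/s and x of carton_mid in the frame of carton_lane between 0.039 and 0.061 m and y of carton_mid in the frame of carton_lane between -0.01 and 0.01 m and z of carton_mid in the frame of carton_lane between -0.006 and 0.008 m and angle between the z axis of each of carton_mid, carton_rear and the z axis of carton_lane, either way round below 0.08 rad and x of carton_rear in the frame of carton_lane between 0.135 and 0.163 m and y of carton_rear in the frame of carton_lane between -0.01 and 0.01 m and z of carton_rear in the frame of carton_lane between -0.006 and 0.008 m and contact force between the fingers and carton_front below 0.1 N), for 0.2 s.
At the end, for the whole second after the job is handed in: The oldest carton stands upright on the tray floor. Up the lane from the stop follow the former second, former third and new carton, middles within 12, 16 and 20 mm of 49, 147 and 245 mm, square on the rollers (0.08 rad, 8 mm) between the guides. All at rest (x of carton_front in the frame of tray between -0.12 and 0.12 m and y of carton_front in the frame of tray between -0.18 and 0.18 m and z of carton_front in the frame of tray between -0.003 and 0.012 m and angle between carton_front's own z axis and vertical below 0.1 rad and linear speed of each of carton_front, carton_mid, carton_rear, carton_new below 0.02 m/s and x of carton_mid in the frame of carton_lane between 0.039 and 0.061 m and y of carton_mid in the frame of carton_lane between -0.01 and 0.01 m and z of carton_mid in the frame of carton_lane between -0.006 and 0.008 m and angle between the z axis of each of carton_mid, carton_rear, carton_new and the z axis of carton_lane, either way round below 0.08 rad and x of carton_rear in the frame of carton_lane between 0.135 and 0.163 m and y of carton_rear in the frame of carton_lane between -0.01 and 0.01 m and z of carton_rear in the frame of carton_lane between -0.006 and 0.008 m and x of carton_new in the frame of carton_lane between 0.231 and 0.265 m and y of carton_new in the frame of carton_lane between -0.01 and 0.01 m and z of carton_new in the frame of carton_lane between -0.006 and 0.008 m); the robot touches nothing.
It fails at once if the front stack of petri dishes is pushed or taken from its place (more than 15 mm) (distance of petri_1 from where it was at the start of the episode above 0.015 m).
It fails at once if the rear stack of petri dishes is pushed or taken from its place (more than 15 mm) (distance of petri_2 from where it was at the start of the episode above 0.015 m).
It also fails if it takes over 56 s, if anything falls off the work surface, if the arm or the gripper's body presses on something with over 40 N, if the wrist force passes 120 N, or if a joint passes its speed limit or range.

## Working session

There is one attempt and no reset: what is moved stays moved. The work goes in short steps, each a Python script; the robot and the scene stay as the last script left them, time stands still between calls to the robot, and variables do not carry over. Pictures are saved under pics/ and viewed, at most 10 in all, crops included, and the job is handed in when it is done.

```bash
mkdir -p pics; ls; python3 - <<'E'
from plant import ctrl, sensors, optics
import cv2,numpy as np
for n in("scene","top"):
    p,d=optics.grab_frame(n); cv2.imwrite(f"pics/{n}0.png",p[:,:,::-1]); np.savez(f"{n}0.npz",p=p,d=d)
    print(n,optics.camera_params(n))
print(ctrl.tcp_to_tips, sensors.read_state())
E
```

```text
pics
scene {'mtx': array([[536.71922968,   0.        , 317.14042678],
       [  0.        , 536.71922968, 234.33499988],
       [  0.        ,   0.        ,   1.        ]]), 'R': array([[ 0.97414568,  0.22442616,  0.02594413],
       [ 0.1136415 , -0.38751662, -0.91483139],
       [-0.19525832,  0.89412738, -0.40300177]]), 't': array([-545.51599103,   14.91202887, 1291.75490513])}
top {'mtx': array([[599.18877844,   0.        , 322.87087513],
       [  0.        , 599.18877844, 239.97111525],
       [  0.        ,   0.        ,   1.        ]]), 'R': array([[ 0.01793205, -0.9998361 ,  0.00249295],
       [-0.97842187, -0.01806118, -0.20582621],
       [ 0.2058375 ,  0.00125173, -0.97858539]]), 't': array([ -49.6982464 ,  579.48276669, 1053.20357958])}
25.0 {'t': 0.1, 'q': array([-1.32149432e+00,  2.07403083e-01,  1.54285782e+00, -1.57931551e-05,
        1.39348693e+00, -1.50460708e-01]), 'qvel': array([ 0.00142456, -0.00178258, -0.00386962,  0.00139337, -0.00015353,
        0.00073214]), 'tau': array([ 1.19573770e-04, -3.84091115e+01, -2.92547536e+01, -1.90634805e-04,
        4.83987111e-03,  7.93635110e-06]), 'eef_pos': array([ 223.63381033, -529.02334804,  255.18087214]), 'eef_rot': array([[ 9.21152363e-01,  3.89201779e-01, -5.46806547e-04],
       [ 3.89202042e-01, -9.21150055e-01,  2.08471361e-03],
       [ 3.07683365e-04, -2.13315709e-03, -9.99997677e-01]]), 'force': array([ 0.08184996, -0.82484398,  0.36796071]), 'wrist_torque': array([-0.0205485 ,  0.00916978,  0.01605586]), 'grasp_force': 0.0, 'grip_width': 85.59898402094487}
```

View pics/top0.png

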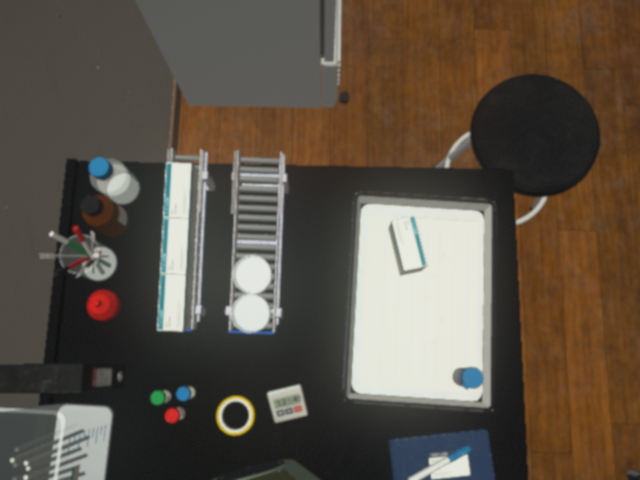

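View pics/scene0.png

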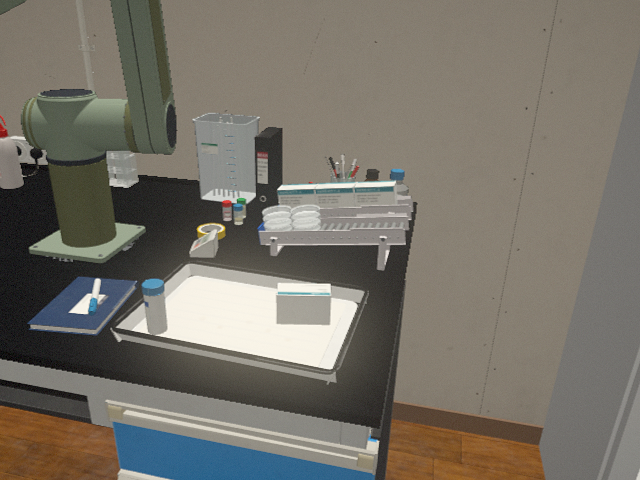

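The top view has +x up and +y left. The carton lane is at columns 158–190, rows 163–331, with the petri rack at columns 230–285. The new carton is at about (407,245) in the tray, and the canister at about (470,378). Next I'll measure these from depth.

```bash
cat > util.py <<'E'
import numpy as np, cv2
from plant import ctrl, sensors, optics
def cloud(n,d):
    c=optics.camera_params(n); v,u=np.mgrid[:480,:640]
    P=np.stack([(u-c["mtx"][0,2])/c["mtx"][0,0]*d,(v-c["mtx"][1,2])/c["mtx"][1,1]*d,d],-1)
    return (P-c["t"])@c["R"]
def rect(P):  # min-area rectangle in xy: centre, long, short, yaw of the long side
    (c,(w,h),_)=r=cv2.minAreaRect(P[:,:2].astype(np.float32)); b=cv2.boxPoints(r)
    e=max((b[1]-b[0],b[2]-b[1]),key=np.linalg.norm)
    if e[0]<0:e=-e
    return np.array(c),max(w,h),min(w,h),np.arctan2(e[1],e[0])
def biggest(m):
    n,l,s,_=cv2.connectedComponentsWithStats(m.astype(np.uint8)); return l==1+np.argmax(s[1:,4])
E
python3 - <<'E'
from util import *
np.set_printoptions(precision=1,suppress=True)
f=np.load("top0.npz"); W=cloud("top",f["d"]); ok=f["d"]>0
v,u=np.mgrid[:480,:640]
def box(a,b,c,d): return ok&(u>=a)&(u<b)&(v>=c)&(v<d)
m=biggest(box(385,432,212,278)&(W[...,2]>50)&(W[...,2]<85)); P=W[m]; print("new",rect(P),np.median(P[:,2]))
b=box(150,200,155,340); 
for r in range(165,335,12): print(r,W[r,175])
z=W[...,2]; m=biggest(b&(z>95)); P=W[m]; print("lane",rect(P)); 
A=np.c_[P[:,:2],np.ones(len(P))]; print(np.linalg.lstsq(A,P[:,2],rcond=None)[0].tolist(), P.min(0),P.max(0))
m=biggest(box(335,505,185,420)&(z>18)&(z<40)); P=W[m]; print("tray rim",rect(P),np.median(P[:,2]))
m=box(440,490,355,400)&(z>60); print("can",W[m].mean(0),W[m].max(0))
m=box(230,275,250,335)&(z>70); print("petri",W[m].min(0),W[m].max(0))
m=box(75,157,150,340)&(z>20);print("left things miny",W[m].min(0),W[m].max(0))
for r in range(150,340,15):
    mm=box(60,157,r,r+15)&(z>60)
    if mm.any(): print(r,"obst",W[mm].min(0),W[mm].max(0))
E
```

```text
new (array([ 578.4, -198.2]), 98.27978515625, 46.401451110839844, np.float32(0.2368347)) 63.964822701571656
165 [692.3 223.1 145.5]
177 [672.3 223.3 139.2]
189 [650.1 221.6 139.7]
201 [629.  220.8 137.2]
213 [608.4 220.3 133.2]
225 [587.4 219.4 130.9]
237 [567.1 219.2 125.8]
249 [545.3 217.2 128. ]
261 [525.4 217.5 121.1]
273 [504.9 217.1 116.8]
285 [484.1 216.1 115.2]
297 [463.9 216.  109.8]
309 [443.  214.2 111.1]
321 [422.6 213.4 108.4]
333 [407.3 237.9   1.9]
lane (array([567., 220.]), 319.6858215332031, 55.100486755371094, np.float32(0.014402434))
[0.11891148380769294, 0.154233688027696, 24.19996108664793] [407.2 194.4  95.1] [726.6 249.9 151.3]
tray rim (array([ 481.8, -225.9]), 403.73040771484375, 281.98187255859375, np.float32(-0.048216347)) 27.24357802363678
can [ 337.2 -297.2   92.2] [ 355.9 -281.3   99.5]
petri [408.4  52.2  70. ] [555.7 126.9 115.5]
left things miny [426.8 327.7  20. ] [725.9 429.8 158.5]
150 obst [693.6 335.7  85. ] [725.9 380.1 140.4]
165 obst [672.3 327.7  60.1] [715.5 394.4 140. ]
180 obst [653.7 328.6  60.1] [688.2 392.8 107.6]
195 obst [614.1 344.6  60.7] [659.6 393.4 130.3]
210 obst [595.7 343.1  60.3] [628.8 402.1 128. ]
225 obst [560.3 354.9  60.2] [601.6 422.6 143.5]
240 obst [530.3 342.8  60.1] [572.  431.  148.5]
255 obst [505.4 343.3  60. ] [544.6 429.4 150.4]
270 obst [489.2 366.5  60.2] [516.3 416.8 158.5]
285 obst [461.4 347.4  60.1] [475.7 384.3  75.4]
300 obst [435.7 345.2  60. ] [461.5 385.6  82.4]
```

```bash
python3 - <<'E'
from util import *
np.set_printoptions(precision=1,suppress=True)
f=np.load("top0.npz"); d=f["d"]; W=cloud("top",d)
v,u=np.mgrid[:480,:640]; z=W[...,2]; x=W[...,0]
m=(d>0)&(u>=150)&(u<200)&(v>155)&(v<340)
a=42.
r=z-(108+np.tan(.1396)*(x-420)); print("offset",np.median(r[m&(abs(r)<15)]))
r-=np.median(r[m&(abs(r)<15)])
P=W[biggest(m&(abs(r)<9))]; print(rect(P))
for lo in range(405,700,40):
    Q=P[(P[:,0]>lo)&(P[:,0]<lo+40)]; print(lo,Q[:,0].mean(),np.percentile(Q[:,1],[1,5,50,95,99]),np.median(Q[:,2]))
print(np.percentile(P[:,0],[0,.5,1,99,100]))
f=np.load("scene0.npz"); S=cloud("scene",f["d"]); v,u=np.mgrid[:480,:640]
g=f["p"].astype(int)
m=(u>275)&(u<402)&(v>178)&(v<215)&(f["d"]>0)&(S[...,2]>95)&(S[...,1]<260)&(S[...,1]>170)
Q=S[m];print("scene",rect(Q),np.percentile(Q,[1,50,99],axis=0))
E
```

```text
offset -0.7293929519201683
(array([553.1, 220.4]), 291.7905578613281, 47.282649993896484, np.float32(-0.018154947))
405 426.26895889829774 [199.9 200.7 221.  242.9 244.9] 108.18579611192463
445 464.99533451736494 [199.3 200.1 220.8 242.3 244. ] 113.73974905375685
485 504.73548411525803 [198.6 199.4 220.4 241.7 243.7] 119.2734323146336
525 544.9138564338366 [198.  198.8 219.9 240.6 242.4] 124.94324420091674
565 584.9963151516548 [197.  198.1 218.8 240.  241.9] 130.55260845642172
605 625.0291520658034 [196.4 197.4 217.9 239.2 241.6] 135.9685657902775
645 665.1465655120098 [195.7 196.9 217.9 238.6 240.7] 141.5990148743692
685 691.6479401783272 [195.1 196.6 217.7 237.7 240. ] 145.23120247837792
[407.2 408.6 410.3 694.8 698.9]
scene (array([563. , 211.1]), 311.2593078613281, 73.50196838378906, np.float32(0.029448103)) [[415.4 184.2  95.5]
 [598.5 197.5 115.4]
 [710.2 241.4 145.8]]
```

```bash
python3 - <<'E'
import cv2
a=cv2.imread("pics/top0.png")[145:345,140:300]
cv2.imwrite("pics/c1.png",cv2.resize(a,None,fx=3,fy=3,interpolation=cv2.INTER_CUBIC)[:600])
E
```

```text
(no output)
```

View pics/c1.png

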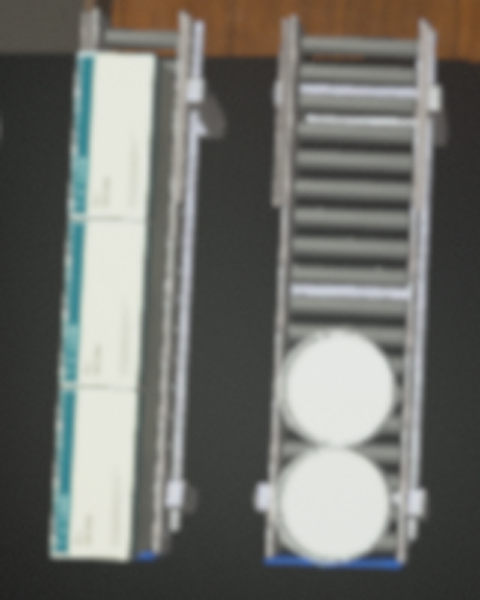

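```bash
cat >> util.py <<'E'
s8,c8=np.sin(np.radians(8)),np.cos(np.radians(8))
YAW=-0.018; h=np.array([np.cos(YAW),np.sin(YAW),0]); Z=np.array([0,0,1.]); LY=np.cross(Z,h)
LX=c8*h+s8*Z; LZ=-s8*h+c8*Z; O=np.array([416.2,222.9,45.])
G=48.   # TCP above a carton's underside
LR=np.c_[LX,-LY,-LZ]
def lane(x,z): return O+x*LX+(z+G)*LZ
def down(a): return np.array([[np.cos(a),np.sin(a),0],[np.sin(a),-np.cos(a),0],[0,0,-1.]])
TC=np.array([481.8,-225.9]); TA=-0.048
t=np.array([np.cos(TA),np.sin(TA)]); r=np.array([t[1],-t[0]])
PUT=TC-75*t-30*r; NEW=np.array([578.4,-198.2]); NA=0.237
def tray(p,z): return np.array([*p,3+z+G])
def say(m):
    s=sensors.read_state(); print(m,"t=%.1f"%s["t"],s["eef_pos"].round(1),"w=%.1f g=%.1f"%(s["grip_width"],s["grasp_force"]),s["force"].round(1))
E
python3 - <<'E'
from util import *
for p,R in [(lane(49,110),LR),(lane(49,0),LR),(tray(PUT,110),down(TA)),(tray(PUT,0),down(TA)),(tray(NEW,0),down(NA)),(tray(NEW,110),down(NA)),(lane(270,110),LR),(lane(270,0),LR)]:
    q=ctrl.solve_ik(p,R); print(p.round(),None if q is None else np.round(q,2))
ctrl.gripper_to(70,30)
ctrl.move_ptp(lane(49,100),LR); say("above")
ctrl.move_l(lane(49,25),vel=150)
print(ctrl.move_l(lane(49,0),vel=50,threshold=8)); say("at")
ctrl.gripper_to(30,30); say("gripped")
ctrl.move_l(lane(49,85),vel=100); say("lifted")
p,d=optics.grab_frame("scene"); cv2.imwrite("pics/s1.png",p[:,:,::-1])
E
```

```text
[443. 222. 208.] [ 0.32  0.01  1.87 -0.05  1.13  1.93]
[458. 222.  99.] [ 0.31  0.2   1.92 -0.06  0.89  1.93]
[ 408. -192.  161.] [-0.63  0.05  1.93 -0.    1.16  0.99]
[ 408. -192.   51.] [-0.63  0.24  2.   -0.    0.9   0.99]
[ 578. -198.   51.] [-0.47  0.52  1.59 -0.    1.03  0.86]
[ 578. -198.  161.] [-0.47  0.37  1.54 -0.    1.23  0.86]
[662. 218. 239.] [ 0.21  0.4   1.34 -0.03  1.27  1.8 ]
[677. 218. 130.] [ 0.2   0.53  1.39 -0.03  1.09  1.81]
above t=3.2 [444.6 221.9 198.5] w=70.0 g=0.0 [ 0.2  0.5 -0.8]
False
at t=4.5 [457.9 222.1  99.1] w=70.2 g=0.0 [-0.  -0.4 -0.5]
gripped t=4.8 [458.3 222.3  99.8] w=44.9 g=31.0 [ 0.2 -0.1  2.1]
lifted t=5.8 [445.5 222.1 182.7] w=44.7 g=31.3 [ 0.6 -0.6 -1.1]
```

View pics/s1.png

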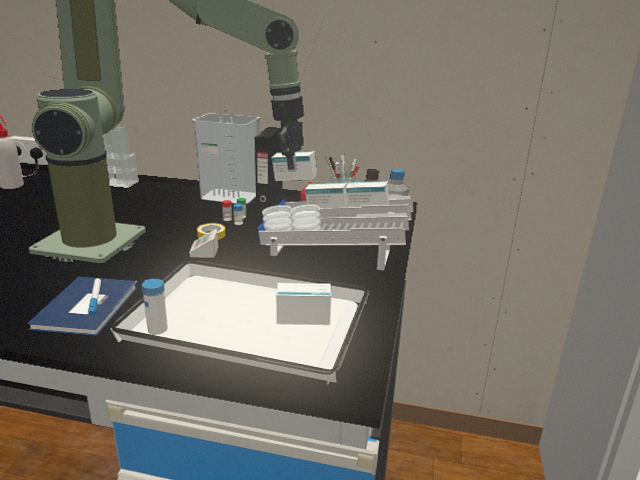

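The carton is held square at (295,165), and the other two are rolling down (305–388, 195). Next is the placement on the tray.

```bash
python3 - <<'E'
from util import *
ctrl.move_l(lane(49,85)+[0,0,60],vel=150)
ctrl.move_ptp(tray(PUT,150),down(TA)); say("over tray")
ctrl.move_l(tray(PUT,12),vel=150)
print(ctrl.move_l(tray(PUT,-3),vel=25,threshold=4)); say("down")
ctrl.gripper_to(65); say("open")
ctrl.move_l(tray(PUT,110),vel=150)
ctrl.move_ptp(tray(NEW,100),down(NA)); say("over new")
for n in("scene","top"):
    p,d=optics.grab_frame(n); cv2.imwrite(f"pics/{n}2.png",p[:,:,::-1]); np.savez(f"{n}2.npz",p=p,d=d)
W=cloud("top",d); z=W[...,2]; v,u=np.mgrid[:480,:640]; x,y=W[...,0],W[...,1]
def near(a): return (d>0)&(z>50)&(z<85)&(abs(x-a[0])<75)&(abs(y-a[1])<60)
print("placed",rect(W[biggest(near(PUT))]))
m=(d>0)&(abs(y-220)<35)&(x>390)&(x<720); rr=z-(107.3+np.tan(.1396)*(x-420)); print("lane",rect(W[biggest(m&(abs(rr)<9))]), "expect centre",lane(98,62-G))
E
```

```text
over tray t=8.0 [ 408.5 -191.6  200.9] w=44.6 g=31.4 [ 0.7 -0.3 -1.3]
True
down t=9.5 [ 408.5 -192.5   51.2] w=44.5 g=32.1 [-1.   0.7  4.1]
open t=9.8 [ 407.6 -191.8   50.4] w=64.7 g=0.0 [0.4 0.6 0.1]
over new t=11.4 [ 576.7 -197.6  149.3] w=65.0 g=0.0 [-0.1  0.1  0.3]Traceback (most recent call last):
  File "<stdin>", line 13, in <module>
  File "util.py", line 13, in biggest
    n,l,s,_=cv2.connectedComponentsWithStats(m.astype(np.uint8)); return l==1+np.argmax(s[1:,4])
                                                                              ~~~~~~~~~^^^^^^^^^
    return _wrapfunc(a, 'argmax', axis=axis, out=out, **kwds)
    return bound(*args, **kwds)
ValueError: attempt to get argmax of an empty sequence
```

View pics/scene2.png

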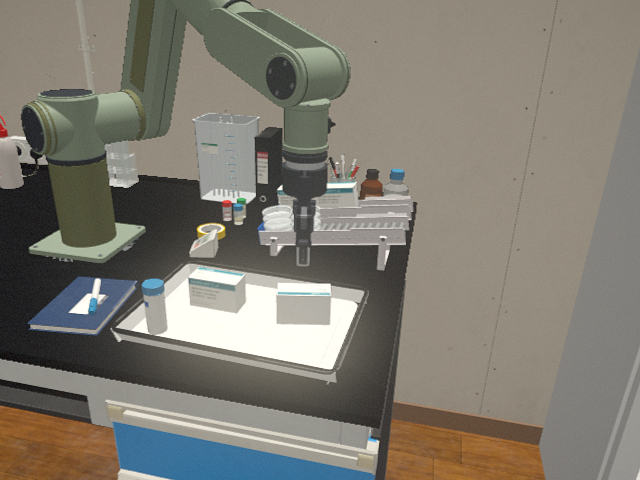

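The front carton stands upright on the tray at (217,288), and the other two have rolled down to the stop (280–357, 195). I'll check the lane and pick up the new carton.

```bash
python3 - <<'E'
from util import *
d=np.load("top2.npz")["d"]; W=cloud("top",d); z=W[...,2]; x,y=W[...,0],W[...,1]
m=(d>0)&(abs(y-220)<35)&(x>390)&(x<720); rr=z-(107.3+np.tan(.1396)*(x-420)); print("lane",rect(W[biggest(m&(abs(rr)<9))]), "expect",lane(98,62-G))
ctrl.move_l(tray(NEW,25),vel=150)
print(ctrl.move_l(tray(NEW,0),vel=60,threshold=8)); say("at")
ctrl.gripper_to(30,30); say("gripped")
ctrl.move_l(tray(NEW,200),vel=180); say("lifted")
ctrl.move_ptp(lane(270,110),LR); say("over rear")
ctrl.move_l(lane(270,40),vel=120)
for n in("scene","top"):
    p,d=optics.grab_frame(n); cv2.imwrite(f"pics/{n}3.png",p[:,:,::-1])
cv2.imwrite("pics/s3c.png",cv2.resize(cv2.imread("pics/scene3.png")[100:280,220:440],None,fx=3,fy=3))
E
```

```text
lane (array([504.41906738, 221.32675171]), 194.7013397216797, 46.74873733520508, np.float32(-0.019593189)) expect [504.60321522 221.30857025 120.03558416]
False
at t=12.8 [ 578.1 -198.    50.4] w=65.4 g=0.0 [-0.1 -0.  -0.8]
gripped t=13.1 [ 578.8 -198.4   51.5] w=44.7 g=32.3 [ 0.7 -0.1  1.6]
lifted t=14.3 [ 577.5 -197.8  249.3] w=44.8 g=32.2 [-0.4 -0.2 -2.3]
over rear t=15.9 [661.8 217.3 238.9] w=44.5 g=32.1 [ 0.3  0.4 -0.6]
```

View pics/s3c.png

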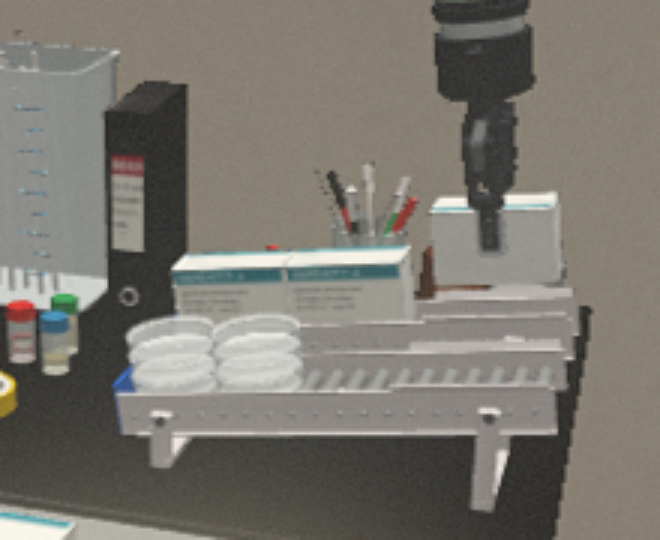

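View pics/top3.png

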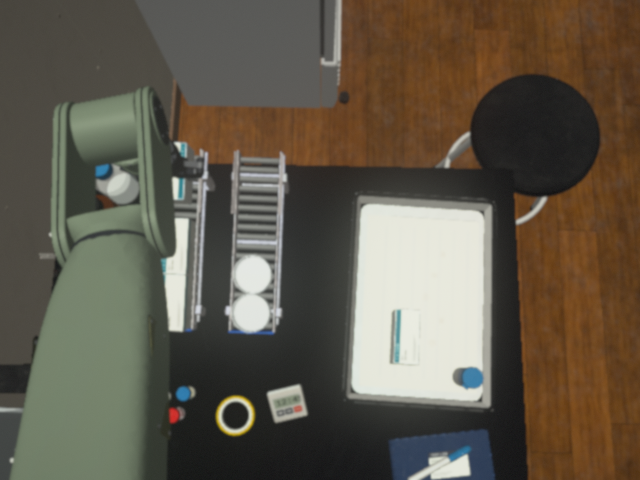

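The new carton hangs above the rear of the lane at (495,240) in the crop. Cartons mid and rear sit at the stop, and the oldest stands on the tray at (405,337) in the top view. Now I'll lower and release.

```bash
python3 - <<'E'
from util import *
ctrl.move_l(lane(270,8),vel=80)
print(ctrl.move_l(lane(270,-2),vel=20,threshold=4)); say("down")
ctrl.gripper_to(65); say("open")
ctrl.move_l(lane(270,110),vel=120)
ctrl.move_ptp(tray(PUT,200)+[150,100,0],down(TA)); ctrl.hold(2); say("away")
p,d=optics.grab_frame("top"); 
W=cloud("top",d); z=W[...,2]; x,y=W[...,0],W[...,1]
m=(d>0)&(abs(y-220)<35)&(x>390)&(x<720); rr=z-(107.3+np.tan(.1396)*(x-420)); print("lane",rect(W[biggest(m&(abs(rr)<9))]),"expect",lane(147,62-G))
s,_=optics.grab_frame("scene"); cv2.imwrite("pics/s4.png",s[:,:,::-1])
a=cv2.resize(p[140:350,140:300,::-1],None,fx=2.5,fy=2.5); b=cv2.resize(s[160:335,180:420,::-1],(380,525))
cv2.imwrite("pics/fin.png",np.hstack([a[:525],b]))
E
```

```text
True
down t=17.7 [677.3 218.3 130.7] w=44.9 g=32.8 [-0.8 -0.3  5.2]
open t=18.1 [675.4 217.9 128. ] w=65.0 g=0.0 [ 0.6 -0.4 -0. ]
away t=22.4 [558.3 -92.3 251. ] w=65.1 g=0.0 [-0.5 -0.4  0.5]
lane (array([552.73742676, 220.64219666]), 291.3834533691406, 47.50884246826172, np.float32(-0.015537303)) expect [553.11849006 220.43520097 126.8550661 ]
```

View pics/fin.png

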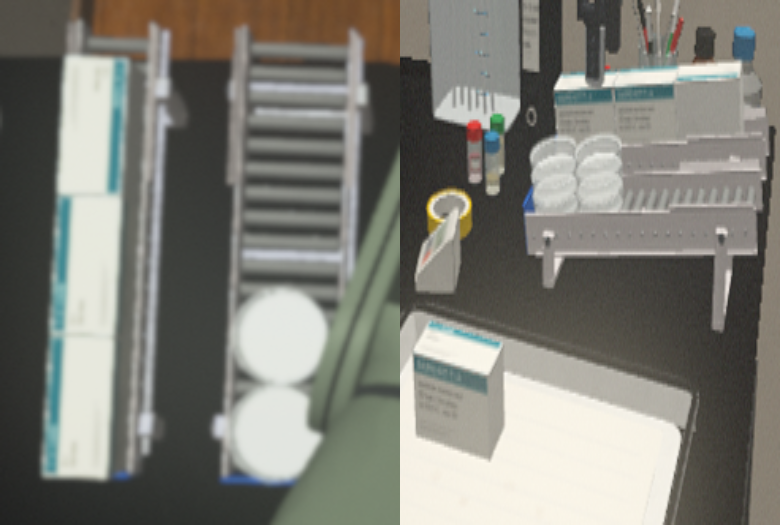

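All three cartons are closed up against the stop: the row measures 291 mm horizontally (expected 291), centred within 1 mm. The oldest stands on the tray and the petri stacks have not moved.

```bash
python3 -c "
from plant import ctrl
print(ctrl.finish_job())"
```

```text
the job is handed in; nothing more can be done
None
```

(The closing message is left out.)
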